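# Unlock the tipping tray's left-hand screw and tip the colour rods into the bin

### The arm

A 6-joint arm with a two-finger parallel gripper is mounted at the origin on a cart in front of the work surface, level with it; the furniture and walls round the work are solid. World frame = base frame: x ahead of the robot, y to its left, z up, the work surface at z = 0. Lengths are in m, angles in rad, forces in N, time in s.
With the tool pointing down it reaches from about 0.35 to 0.85 m from the base axis. Payload 8.1 kg.
Tool frame: the origin (TCP) lies at the very end of the fingers, on their centre line; the grasp point (between the pads) lies 19 mm behind it; z points along the fingers, y is the line along which they close (so a half turn about z gives the same grasp; the last joint's range is limited). The gripper opens to 93 mm and grips with 3 to 60 N. Pads are 15 mm wide; open, the fingers measure 128 mm over their backs; the gripper's body (75 mm by 188 mm) begins 65 mm behind the grasp point.
Start: joints at [-1.432, 0.13, 1.488, -0, 1.523, -0.085], TCP at [0.133, -0.585, 0.219] pointing down, gripper open.
Joint ranges: [-2.96, 2.96], [-0.89, 2.26], [0.02, 2.5], [-1.34, 4.48], [0, 2.73], [-2.66, 2.66]. Speed limits (rad/s): [2.39, 2.39, 2.79, 3.14, 3.14, 3.14].

### API

Orientations are given as a rotation vector (axis times angle).
In Python, from plant import read_state, eyes, workorder gives the robot as it stands. The module is installed in compiled form; this text tells all that it offers.
- The arm moves only by the tool play_rows, never from a script. Its argument "targets" is one flat list of numbers, 4 for each row, row after row: the shift along the tool's x, y, z in cm, then the turn about the tool's z in degrees. In form: [dx, dy, dz, roll, dx, dy, dz, roll, ...]. A call has 1 to 8 rows; each row is the pose to reach, as a shift and turn from the pose commanded when the call began, along the tool's axes at that moment; what a row does not reach only later rows make up. A row lasts 1/12 s, in which the tool goes at most 41.7 mm and 7.16 degrees, less where a joint would pass 70% of its speed; a pose out of reach is approached as far as the arm can. A call with a gripper value outside its range is refused whole. "grip" is the finger opening in cm, from 0 to 9.3, set as the call begins (left out, the last holds). The fingers move at their own pace and stop on an object; "grip_force" is the grip in N (left out, the last holds). Time passes only in rows, so rows that repeat a pose let the fingers close. It gives the time, the measured TCP pose, the force, the opening and the grip force at its end, in the units of the state.
- read_state(): the state, without advancing time (a new reading comes with each control period).
- eyes.read_camera(name): name is "side" or "top"; returns a dict with "image" (420x560x3 uint8, red, green, blue), "vfov" (degrees; the focal length in pixels is half the picture's height over the tangent of half this angle, whatever the lens; pixels are square), "cx", "cy" (the principal point, pixels), "k1" (the pictures are not rectified: a ray, as slopes to the right and down, at radius r is drawn at 1 + k1 r^2 times it, then the intrinsics apply), "cam_to_world" (4x4, takes a point from camera to world coordinates). Camera axes: x right, y up, looking along -z (the intrinsics and any distortion apply to the point x, -y, -z); pixel columns grow to the right and rows downward; lengths in m; the calibration is good to about 2 mm. A picture is of the moment at which its call begins. There is no depth.
- workorder.close_job(): hands the job in; it is judged then, once.
The state is a dict: "t": time; "q": joint angles; "dq": joint speeds; "joint_torque": joint torques, N m; "tool_pos": TCP position; "orientation": TCP orientation; "force": force on the tool from outside, world axes, zero at the start; "wrist_torque": the same for the moment, N m; "opening": finger opening in m; "gripper_force": force on a finger pad.
Only numpy, scipy, OpenCV 4.12 (cv2) and the standard library are available. Lean on these libraries where they do the work, as an engineer would, in place of code of your own. Each camera call takes 0.05 s, during which the arm holds its last target. There are 200 camera calls.

### The job

Empty the tipping tray: its brass hexagon lock screw has a left-hand thread, so undo it clockwise until the tray is free (the usual direction would only tighten it, which must not happen). Then lift the tray by its red handle so that all three colour rods slide off into the grey bin, without handling the rods, and lower the tray until it is level again, leaving the screw undone. Leave the tumblers and hand tools where they are.

Things in the scene. Friction and masses are not known exactly. Their poses are not given: they have to be found in the camera images.
- stand: green-painted steel tipping stand, fixed to the bench, base plate 184 x 132 mm. Origin on the bench under the middle of the tray's hinge; its x axis runs along the hinge towards the lock screw, its y axis points horizontally from the hinge towards the tray's red handle, z up. The bin stands on the -y side
- tray_hinge (a point): middle of the tray's hinge line, 130 mm above the bench (axes as the stand's; the hinge line is x)
- tray (a joint): tilt of the tray about the hinge: 0 = level (rests on its stop), grows as the handle is lifted, 1.0 rad at the upper stop. Its own weight brings it back to 0. While the lock screw is engaged it gives only about 0.1 rad or less
- tray_handle (a point): middle of the tray's red handle bar: round, 12 mm diameter, 92 mm long along the hinge direction (free for 76 mm between its two arms), 160 mm from the hinge line and 8 mm above it when level; it swings in an arc about the hinge line. Gap of 40 mm between bar and tray. Axes as the tray's (x along the bar)
- lock_screw (a joint): turn of the lock screw in rad: 0 = screwed fully tight (stop), grows as the head is turned CLOCKWISE seen from above (left-hand thread), which raises the screw 3.5 mm per rad; stop at 3.2. Its dog point sits between two lugs on the tray's lock arm and is clear of them above 2.5. It starts between 0.25 and 0.6 and stays where it is left (friction 0.06 N m)
- lock_head (a point): middle of the lock screw's brass hexagon head, on the vertical screw axis, 80 mm along stand +x from the hinge middle, about 235 mm above the bench (rises with the screw). 36 mm across flats, 26 mm high, 14 mm clear above the yoke plate; corners nicked as the mark of a left-hand thread. It turns with the head: flats face its +y and -y and every 60 degrees from there
- bin: grey sheet-metal catch bin, fixed, 140 x 150 mm, walls 3 mm, 70 mm high, far wall (its -y side) 106 mm; cork-lined floor at 6 mm. Origin at the middle of its underside, axes as the stand's. It stands below the tray's open edge, which lies 45 mm beyond the hinge; the tray (104 mm wide inside, walls 28 mm high on the other three sides) is 125 mm above the bench inside
- blue_rod_mid (a point): middle of the cobalt blue cut piece of glass colour rod, round, 28 mm diameter, 85 mm long, lying loose in the tray about along the tipping direction; its z axis is the rod's axis. 0.08 to 0.17 kg, friction with the tray 0.5 to 0.72
- blue_rod: the same cobalt blue rod; origin at the middle of one end face
- red_rod_mid (a point): middle of the ruby red cut piece of glass colour rod, round, 27 mm diameter, 70 mm long, lying loose in the tray about along the tipping direction; its z axis is the rod's axis. 0.08 to 0.17 kg, friction with the tray 0.5 to 0.72
- red_rod: the same ruby red rod; origin at the middle of one end face
- green_rod_mid (a point): middle of the green cut piece of glass colour rod, round, 26 mm diameter, 60 mm long, lying loose in the tray about along the tipping direction; its z axis is the rod's axis. 0.08 to 0.17 kg, friction with the tray 0.5 to 0.72
- green_rod: the same green rod; origin at the middle of one end face
- tumbler_1: bystander: green-tinted glass tumbler, 64 mm diameter, 90 mm high, standing, open end up; origin at the middle of its underside
- tumbler_2: bystander: amber-tinted glass tumbler, 56 mm diameter, 75 mm high, standing, open end up; origin at the middle of its underside
- shears: bystander: straight steel shears with black ring handles, 218 x 100 x 8 mm, lying flat; origin at the middle of its underside
- callipers: bystander: outside callipers, 173 x 100 x 9 mm, lying flat; origin at the middle of its underside
- jacks: bystander: glassblower's jacks (large spring tongs), 240 x 61 x 8 mm, lying flat; origin at the middle of its underside
Things that resemble listed ones, but are neither listed nor needed, are in the scene too. What is meant by the red_rod is not brown, and is the larger of those in its own colour.

How it is judged:
On the way, in this order (a step that is already met when the one before it is completed fails the run):
1. the lock screw is turned clockwise until its dog comes clear of the tray's lugs (past 2.3 rad), the tray still level (value of joint lock_screw above 2.3 rad and value of joint tray below 0.15 rad), for 0.2 s.
2. the tray is tipped by more than 0.5 rad (value of joint tray above 0.5 rad), for 0.2 s.
At the end, for the whole second after the job is handed in: The middles of all three rods lie inside the bin's walls and below 75 mm above its underside, at rest; the tray is back level (within 0.08 rad) and the lock screw is still undone (past 2.3 rad) (x of blue_rod_mid in the frame of bin between -0.07 and 0.07 m and y of blue_rod_mid in the frame of bin between -0.075 and 0.075 m and z of blue_rod_mid in the frame of bin between 0 and 0.075 m and linear speed of each of blue_rod, red_rod, green_rod below 0.03 m/s and x of red_rod_mid in the frame of bin between -0.07 and 0.07 m and y of red_rod_mid in the frame of bin between -0.075 and 0.075 m and z of red_rod_mid in the frame of bin between 0 and 0.075 m and x of green_rod_mid in the frame of bin between -0.07 and 0.07 m and y of green_rod_mid in the frame of bin between -0.075 and 0.075 m and z of green_rod_mid in the frame of bin between 0 and 0.075 m and value of joint tray below 0.08 rad and value of joint lock_screw above 2.3 rad); the robot touches nothing.
It fails at once if the lock screw is tightened (turned counter-clockwise to below 0.1 rad) (value of joint lock_screw below 0.1 rad).
It fails at once if a rod is handled: robot presses on it with more than 1 N (contact force between any of the fingers, the arm and blue_rod above 1 N or contact force between any of the fingers, the arm and red_rod above 1 N or contact force between any of the fingers, the arm and green_rod above 1 N).
It fails at once if a tumbler or hand tool is moved by more than 30 mm (distance of any of tumbler_1, tumbler_2, shears, callipers, jacks from where it was at the start of the episode above 0.03 m).
It also fails if it takes over 72 s, if anything falls off the work surface, if the arm or the gripper's body presses on something with over 40 N, if the wrist force passes 120 N, or if a joint passes its speed limit or range.

## Working session

There is one attempt and no reset: what is moved stays moved. The work goes in short steps, Python scripts to look and compute and a tool call to move; the robot and the scene stay as the last step left them, time stands still between calls to the robot, and variables do not carry over. Pictures are saved under pics/ and viewed, at most 10 in all, crops included, and the job is handed in when it is done.

Besides the shell and the picture viewer there is one more tool, called after ">>>" by a JSON object that holds its "fn" and its "kwargs", one argument or row to a line. play_rows: Moves the arm, as the interface text tells. Its arguments: {"type":"object","properties":{"targets":{"type":"array"},"grip":{"type":"number"},"grip_force":{"type":"number"}},"required":["targets"]}

```bash
mkdir -p pics
cat > h.py <<'E'
import numpy as np, cv2
from scipy.spatial.transform import Rotation as R
from plant import read_state, eyes, workorder
def cam(n,f=None):
    c=eyes.read_camera(n)
    if f: cv2.imwrite('pics/'+f,c['image'][:,:,::-1])
    return c
def foc(c): return c['image'].shape[0]/2/np.tan(np.radians(c['vfov'])/2)
def proj(c,P):
    T=np.linalg.inv(c['cam_to_world']); p=np.atleast_2d(P)@T[:3,:3].T+T[:3,3]
    s=np.c_[p[:,0],-p[:,1]]/-p[:,2:]; r2=(s**2).sum(1,keepdims=True)
    return s*(1+c['k1']*r2)*foc(c)+[c['cx'],c['cy']]
def ray(c,uv):
    d=(np.array(uv,float)-[c['cx'],c['cy']])/foc(c); s=d.copy()
    for _ in range(20): s=d/(1+c['k1']*(s@s))
    M=np.array(c['cam_to_world']); v=M[:3,:3]@np.array([s[0],-s[1],-1]); return M[:3,3],v
def onz(c,uv,z):
    o,v=ray(c,uv); return o+v*(z-o[2])/v[2]
E
python3 - <<'E'
from h import *
for n in('side','top'):
    c=cam(n,n+'0.png'); print(n,c['vfov'],c['cx'],c['cy'],c['k1'],np.round(c['cam_to_world'],3).tolist())
s=read_state();print(s['t'],s['tool_pos'],s['orientation'],s['opening'],s['force'])
E
```

```text
side 50.802217466111614 287.68325838191197 208.05711407900128 -0.08550203581231108 [[-0.996, 0.072, -0.057, 0.428], [-0.09, -0.647, 0.757, 0.849], [0.018, 0.759, 0.651, 0.938], [0.0, 0.0, 0.0, 1.0]]
top 42.68610877963495 282.0129208259945 217.05765601986096 -0.0423920153581623 [[0.028, 0.991, -0.127, 0.332], [-1.0, 0.028, 0.003, -0.05], [0.006, 0.127, 0.992, 1.607], [0.0, 0.0, 0.0, 1.0]]
0.1 [ 0.13313567 -0.58452478  0.21768543] [-3.12028653e+00 -3.50666610e-01  4.13160196e-05] 0.0932496393400674 [8.68345856e-01 2.48219016e-01 8.55245648e-04]
```

View pics/side0.png

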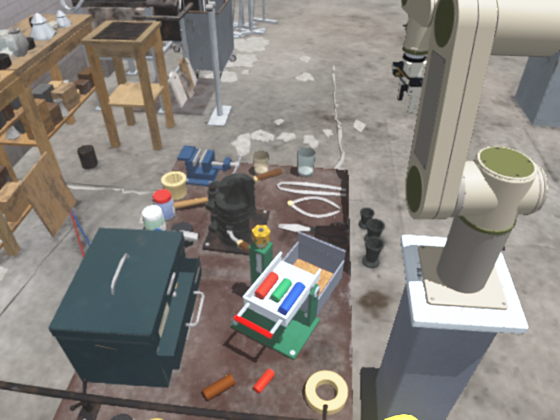

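View pics/top0.png

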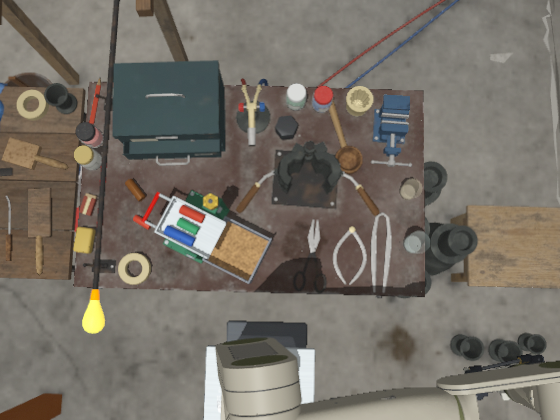

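The top view shows the tray at (190,225), the screw head at about (211,201), the handle bar at (150,210) and the bin at (240,250). The side view shows the screw head at (261,233). Next I enlarge both.

Run:
```python
import cv2
a=cv2.imread('pics/top0.png')[175:295,120:280]; b=cv2.imread('pics/side0.png')[215:375,215:365]
cv2.imwrite('pics/tc.png',cv2.resize(a,None,fx=5,fy=5,interpolation=cv2.INTER_CUBIC))
cv2.imwrite('pics/sc.png',cv2.resize(b,None,fx=3.75,fy=3.75,interpolation=cv2.INTER_CUBIC))
```

```text
(no output)
```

View pics/tc.png

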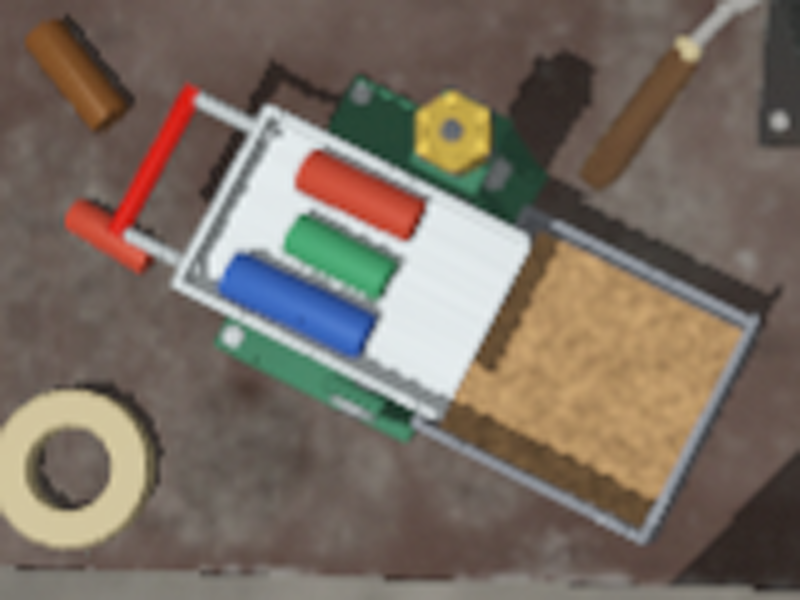

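View pics/sc.png

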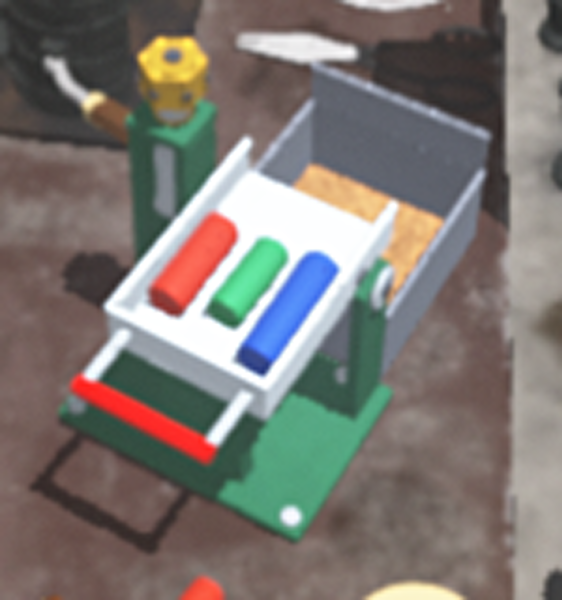

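```bash
cat > fit.py <<'E'
from h import *
from scipy.optimize import least_squares
cs={n:eyes.read_camera(n) for n in('side','top')}
t=lambda p:(np.array(p)+.5)/5-.5+[120,175]; s=lambda p:(np.array(p)+.5)/3.75-.5+[215,215]
obs=[('top',t((453,131)),'H'),('top',t((190,92)),(.046,.16,.141)),('top',t((120,230)),(-.046,.16,.141)),
('side',s((172,55)),'H'),('side',s((78,385)),(.046,.16,.14)),('side',s((210,452)),(-.046,.16,.14)),
('top',t((755,318)),'B+'),('top',t((643,540)),'B-'),('side',s((318,68)),'B+'),('side',s((488,135)),'B-')]
def W(p,P): return np.array([p[0],p[1],0])+R.from_euler('z',p[2]).apply(P)
def res(p):
    r=[]
    for n,uv,P in obs:
        if P=='H':P=(.08,0,p[3])
        elif P=='B+':P=(.07,p[4],.106)
        elif P=='B-':P=(-.07,p[4],.106)
        r.append(proj(cs[n],W(p,P))[0]-uv)
    return np.ravel(r)
f=least_squares(res,[.4,.2,1.,.248,-.2]);p=f.x
if __name__=='__main__':
    print(p.round(4),np.degrees(p[2]));print(f.fun.reshape(-1,2).round(1).tolist())
    print('head',W(p,(.08,0,p[3])),'handle',W(p,(0,.16,.138)))
    # hex orientation from rectified yellow mask
    c=cs['top'];hc=W(p,(.08,0,p[3]))
    g=np.linspace(-.03,.03,241);X,Y=np.meshgrid(g,g)
    uv=proj(c,np.c_[X.ravel()+hc[0],Y.ravel()+hc[1],np.full(X.size,p[3])]).reshape(241,241,2).astype('f4')
    im=cv2.remap(c['image'],uv[...,0],uv[...,1],cv2.INTER_CUBIC);hs=cv2.cvtColor(im,cv2.COLOR_RGB2HSV)
    m=cv2.inRange(hs,(18,110,110),(36,255,255));m=cv2.morphologyEx(m,cv2.MORPH_CLOSE,np.ones((25,25)))
    cn=max(cv2.findContours(m,0,cv2.CHAIN_APPROX_NONE)[0],key=cv2.contourArea)
    hull=cn[:,0,:]*.00025-.03; M=cv2.moments(cn);ctr=np.array([M['m10'],M['m01']])/M['m00']*.00025-.03
    print('hex ctr off',ctr)
    a=np.radians(np.arange(0,60,2)); w=lambda th:np.ptp(hull@[np.cos(th),np.sin(th)])
    for th in a: print(int(round(np.degrees(th))),[round(1e3*w(th+k*np.pi/3),1) for k in range(3)])
    # bulb and rail height
    (o1,v1),(o2,v2)=ray(cs['top'],(93,315)),ray(cs['side'],(400,418))
    k=np.linalg.lstsq(np.c_[v1,-v2],o2-o1,rcond=None)[0];print('bulb',o1+k[0]*v1,o2+k[1]*v2)
    print('cabinet front edge at z=.1/.3',onz(cs['top'],(222,155),.1),onz(cs['top'],(222,140),.3))
    print(read_state()['q'])
E
python3 fit.py
```

```text
[ 0.4713  0.1647 -0.4264  0.2519 -0.1737] -24.431114703014924
[[-0.2, -0.7], [0.5, -0.7], [-1.1, 1.3], [-0.7, 0.2], [-0.6, -1.0], [0.7, -0.4], [-0.4, 0.2], [-0.3, 1.0], [-1.1, -0.7], [0.6, 0.3]]
head [0.54410544 0.13165615 0.25187488] handle [0.53744453 0.31041754 0.138     ]
hex ctr off [-0.00199966 -0.00047197]
0 [np.float64(42.5), np.float64(43.1), np.float64(42.9)]
2 [np.float64(42.6), np.float64(43.2), np.float64(42.9)]
4 [np.float64(42.7), np.float64(43.2), np.float64(42.8)]
6 [np.float64(42.7), np.float64(43.1), np.float64(42.8)]
8 [np.float64(42.7), np.float64(43.0), np.float64(42.6)]
10 [np.float64(42.6), np.float64(42.9), np.float64(42.4)]
12 [np.float64(42.5), np.float64(42.7), np.float64(42.2)]
14 [np.float64(42.4), np.float64(42.5), np.float64(41.9)]
16 [np.float64(42.2), np.float64(42.3), np.float64(41.6)]
18 [np.float64(42.0), np.float64(41.9), np.float64(41.3)]
20 [np.float64(41.7), np.float64(41.6), np.float64(41.0)]
22 [np.float64(41.5), np.float64(41.2), np.float64(40.6)]
24 [np.float64(41.3), np.float64(40.7), np.float64(40.2)]
26 [np.float64(41.2), np.float64(40.
[... 523 characters left out ...]
), np.float64(40.3)]
46 [np.float64(42.0), np.float64(41.5), np.float64(40.7)]
48 [np.float64(42.2), np.float64(41.7), np.float64(41.0)]
50 [np.float64(42.4), np.float64(42.0), np.float64(41.3)]
52 [np.float64(42.5), np.float64(42.3), np.float64(41.6)]
54 [np.float64(42.7), np.float64(42.5), np.float64(41.9)]
56 [np.float64(42.9), np.float64(42.7), np.float64(42.2)]
58 [np.float64(43.0), np.float64(42.8), np.float64(42.4)]
bulb [0.23622313 0.46380487 0.09758042] [0.23171787 0.46476881 0.09819431]
cabinet front edge at z=.1/.3 [0.69988485 0.12344984 0.1       ] [0.68945637 0.1021165  0.3       ]
[-1.43240126e+00  1.30910869e-01  1.48883748e+00 -7.82174274e-06
  1.52298085e+00 -8.53895613e-02]
```

```bash
cat >> h.py <<'E'
def rot(s): return R.from_rotvec(s['orientation'])
def yaw(s): v=rot(s).as_matrix()[:,1]; return np.degrees(np.arctan2(v[1],v[0]))
def go(*Ps):
    s=read_state()
    print('t',round(s['t'],2),'pos',s['tool_pos'].round(4),'yawy',round(yaw(s),1),'q',np.round(s['q'],2),'F',np.round(s['force'],1),'open',round(s['opening'],4),'gf',round(s['gripper_force'],1))
    for P in Ps: print('->',P,'cm',(100*rot(s).inv().apply(np.array(P)-s['tool_pos'])).round(2))
E
python3 - <<'E'
from h import *
ct,cs=cam('top'),cam('side')
pl=[]
for c,a,b in((ct,(107,100),(97,250)),(cs,(100,391),(450,413))):
    o,v1=ray(c,a);_,v2=ray(c,b);n=np.cross(v1,v2);n/=np.linalg.norm(n);pl.append((n,n@o))
for x in(.2,.5,.8):
    A=np.array([p[0] for p in pl]);print(x,np.linalg.solve(A[:,1:],[p[1]-p[0][0]*x for p in pl]))
go((.40,-.13,.42),(.543,.1315,.30))
E
```

```text
0.2 [0.45771579 0.1143249 ]
0.5 [0.4633717  0.10366594]
0.8 [0.46902762 0.09300698]
t 0.3 pos [ 0.1332 -0.5848  0.2183] yawy -77.2 q [-1.43  0.13  1.49 -0.    1.52 -0.09] F [-0.4 -0.9 -0.1] open 0.0929 gf 0.0
-> (0.4, -0.13, 0.42) cm [ 36.11 -38.44 -20.15]
-> (0.543, 0.1315, 0.3) cm [ 55.86 -60.76  -8.13]
```

>>> {"fn": "play_rows", "kwargs": {
  "targets": [0, 0, -16, 0, 10, -10, -20, -15, 20, -21, -20, -30, 36, -38, -20, -60, 36, -38, -20, -60, 36, -38, -20, -60, 36, -38, -20, -70, 36, -38, -20, -75],
  "grip": 6.5
}}

```text
t: 0.97
tool_pos: [0.2705, -0.3529, 0.3583]
orientation: [2.674, 1.648, 0.0]
force: [1.3, -0.9, 0.2]
opening: 0.0648
gripper_force: 0.0
```

```bash
python3 -c "
from h import *
go((.543,.1315,.32))"
```

```text
t 0.97 pos [ 0.2705 -0.3529  0.3583] yawy -26.7 q [-1.03 -0.31  1.65  0.    1.8  -0.57] F [ 1.3 -0.9  0.2] open 0.0648 gf 0.0
-> (0.543, 0.1315, 0.32) cm [55.53  2.56  3.82]
```

>>> {"fn": "play_rows", "kwargs": {
  "targets": [55.5, 2.5, 3.5, -60, 55.5, 2.5, 3.5, -60, 55.5, 2.5, 3.5, -60, 55.5, 2.5, 3.5, -60, 55.5, 2.5, 3.5, -60, 55.5, 2.5, 3.5, -60, 55.5, 2.5, 3.5, -60, 55.5, 2.5, 3.5, -60]
}}

```text
t: 1.63
tool_pos: [0.435, -0.0634, 0.3371]
orientation: [1.556, 2.728, 0.0]
force: [0.5, -0.5, 1.0]
opening: 0.0649
gripper_force: 0.0
```

```bash
python3 -c "
from h import *
go((.543,.1315,.32))"
```

```text
t 1.63 pos [ 0.435  -0.0634  0.3371] yawy 30.6 q [-0.26 -0.33  1.7  -0.    1.76 -0.8 ] F [ 0.5 -0.5  1. ] open 0.0649 gf 0.0
-> (0.543, 0.1315, 0.32) cm [11.28 19.22  1.71]
```

>>> {"fn": "play_rows", "kwargs": {
  "targets": [11.3, 19.2, 1.7, -61, 11.3, 19.2, 1.7, -61, 11.3, 19.2, 1.7, -61, 11.3, 19.2, 1.7, -61, 11.3, 19.2, 1.7, -61, 11.3, 19.2, 1.7, -61, 11.3, 19.2, 1.7, -61, 11.3, 19.2, 1.7, -61]
}}

```text
t: 2.3
tool_pos: [0.5434, 0.1303, 0.319]
orientation: [-0.054, -3.14, 0.0]
force: [-0.1, -0.5, -0.8]
opening: 0.0653
gripper_force: 0.0
```

>>> {"fn": "play_rows", "kwargs": {
  "targets": [0, 0, 0, -4, 0, 0, 0, -4, 0, 0, 0, -4]
}}

```text
t: 2.55
tool_pos: [0.5434, 0.1288, 0.3198]
orientation: [0.038, -3.141, -0.0]
force: [-0.4, -0.5, 0.7]
opening: 0.0654
gripper_force: 0.0
```

Run:
```python
from h import *
go((.543,.1315,.30),(.543,.1315,.22))
c=cam('side'); s=read_state(); print(proj(c,[s['tool_pos'],(.543,.1315,.252)]))
a=c['image'][150:300,180:380,::-1]
cv2.imwrite('pics/s1.png',cv2.resize(a,None,fx=4,fy=4,interpolation=cv2.INTER_CUBIC))
```

```text
t 2.55 pos [0.5434 0.1288 0.3198] yawy 91.4 q [ 0.14 -0.    1.44  0.    1.7  -1.45] F [-0.4 -0.5  0.7] open 0.0654 gf 0.0
-> (0.543, 0.1315, 0.3) cm [0.03 0.27 1.98]
-> (0.543, 0.1315, 0.22) cm [0.03 0.27 9.98]
[[259.62094144 205.69443472]
 [260.32551104 229.43542706]]
```

View pics/s1.png

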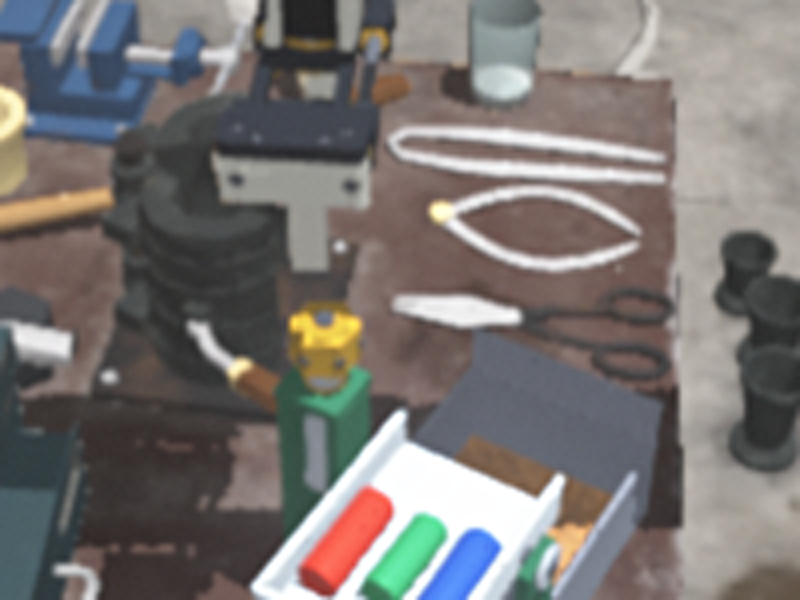

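The gripper sits above the hexagon head (crop 325,315), with the near finger tip at (311,268), so they are aligned to about 2 mm. Now I descend and grip.

>>> {"fn": "play_rows", "kwargs": {
  "targets": [0.1, 0.25, 3, 0, 0.1, 0.25, 6, 0, 0.1, 0.25, 8, 0, 0.1, 0.25, 9, 0, 0.1, 0.25, 9.9, 0, 0.1, 0.25, 9.9, 0, 0.1, 0.25, 9.9, 0],
  "grip": 6.5
}}

```text
t: 3.18
tool_pos: [0.5427, 0.1313, 0.2218]
orientation: [-0.041, 3.14, 0.0]
force: [-0.5, -0.0, -0.5]
opening: 0.0651
gripper_force: 0.0
```

>>> {"fn": "play_rows", "kwargs": {
  "targets": [0, 0, 0, 0, 0, 0, 0, 0, 0, 0, 0, 0, 0, 0, 0, 0, 0, 0, 0, 0, 0, 0, 0, 0, 0, 0, 0, 0, 0, 0, 0, 0],
  "grip": 3,
  "grip_force": 15
}}

```text
t: 3.85
tool_pos: [0.5426, 0.1319, 0.2215]
orientation: [-0.043, 3.14, 0.002]
force: [0.9, 4.6, 4.7]
opening: 0.0355
gripper_force: 15.0
```

```bash
python3 -c "
from h import *
go();print(read_state()['wrist_torque'])"
```

```text
t 3.85 pos [0.5426 0.1319 0.2215] yawy 91.6 q [ 0.15  0.02  1.6   0.    1.52 -1.45] F [0.9 4.6 4.7] open 0.0355 gf 15.0
[ 0.92711196 -0.09237611  0.04506682]
```

>>> {"fn": "play_rows", "kwargs": {
  "targets": [0, 0.05, 0, 0, 0, 0.05, -0.04, 7, 0, 0.05, -0.09, 14, 0, 0.05, -0.13, 21, 0, 0.05, -0.17, 28, 0, 0.05, -0.21, 35, 0, 0.05, -0.26, 42, 0, 0.05, -0.26, 42],
  "grip_force": 35
}}

```text
t: 4.52
tool_pos: [0.5424, 0.1315, 0.2241]
orientation: [1.098, 2.943, -0.001]
force: [-2.3, 1.3, 6.7]
opening: 0.0356
gripper_force: 34.9
```

```bash
python3 -c "
from h import *
go();print(read_state()['wrist_torque'])"
```

```text
t 4.52 pos [0.5424 0.1315 0.2241] yawy 49.1 q [ 0.15  0.01  1.6  -0.    1.53 -0.71] F [-2.3  1.3  6.7] open 0.0356 gf 34.9
[ 0.17290585  0.24989095 -0.0477354 ]
```

>>> {"fn": "play_rows", "kwargs": {
  "targets": [0, 0, -0.04, 7, 0, 0, -0.09, 14, 0, 0, -0.13, 21, 0, 0, -0.17, 28, 0, 0, -0.21, 35, 0, 0, -0.26, 42, 0, 0, -0.3, 49, 0, 0, -0.34, 56]
}}

```text
t: 5.18
tool_pos: [0.5417, 0.1315, 0.2274]
orientation: [-2.349, -2.086, 0.002]
force: [-5.9, 1.0, 8.3]
opening: 0.0356
gripper_force: 34.9
```

>>> {"fn": "play_rows", "kwargs": {
  "targets": [0, 0, -0.04, 7, 0, 0, -0.09, 14, 0, 0, -0.13, 21, 0, 0, -0.17, 28, 0, 0, -0.21, 35, 0, 0, -0.26, 42, 0, 0, -0.26, 42, 0, 0, -0.26, 42]
}}

```text
t: 5.85
tool_pos: [0.5413, 0.1319, 0.23]
orientation: [-2.937, -1.113, 0.003]
force: [-7.2, 3.0, 9.0]
opening: 0.0361
gripper_force: 34.9
```

```bash
python3 -c "
from h import *
go();print(read_state()['wrist_torque'])"
```

```text
t 5.85 pos [0.5413 0.1319 0.23  ] yawy -48.5 q [0.15 0.01 1.59 0.   1.54 0.99] F [-7.2  3.   9. ] open 0.0361 gf 34.9
[ 0.63294358  1.47900003 -0.03224561]
```

>>> {"fn": "play_rows", "kwargs": {
  "targets": [0, 0, 0, 0, 0, 0, 0, 0, 0, 0, 0, 0, 0, 0, -3, 0, 0, 0, -7, 0, 0, 0, -10, 0, 0, 0, -10, 0],
  "grip": 6.5
}}

```text
t: 6.43
tool_pos: [0.5447, 0.1318, 0.3372]
orientation: [2.935, 1.113, 0.016]
force: [0.9, 0.2, 1.0]
opening: 0.0647
gripper_force: 0.0
```

Run:
```python
from h import *
go((.5374,.3104,.25))
```

```text
t 6.43 pos [0.5447 0.1318 0.3372] yawy -48.5 q [ 0.15 -0.01  1.42 -0.    1.72  0.99] F [0.9 0.2 1. ] open 0.0647 gf 0.0
-> (0.5374, 0.3104, 0.25) cm [ 11.22 -13.91   8.73]
```

>>> {"fn": "play_rows", "kwargs": {
  "targets": [11.2, -13.9, 6, -57, 11.2, -13.9, 6, -57, 11.2, -13.9, 6, -57, 11.2, -13.9, 6, -57, 11.2, -13.9, 6, -57, 11.2, -13.9, 6, -57, 11.2, -13.9, 6, -57, 11.2, -13.9, 6, -57],
  "grip": 4.2
}}

```text
t: 7.1
tool_pos: [0.5336, 0.3104, 0.2681]
orientation: [-2.041, -2.388, 0.003]
force: [0.3, -0.2, 0.8]
opening: 0.0419
gripper_force: 0.0
```

>>> {"fn": "play_rows", "kwargs": {
  "targets": [0, 0, 0, -57, 0, 0, 0, -57, 0, 0, 0, -57, 0, 0, 0, -57, 0, 0, 0, -57, 0, 0, 0, -57, 0, 0, 0, -57, 0, 0, 0, -57]
}}

```text
t: 7.77
tool_pos: [0.534, 0.3097, 0.2686]
orientation: [-0.656, -3.072, 0.001]
force: [0.1, -0.2, 0.7]
opening: 0.042
gripper_force: 0.0
```

Run:
```python
from h import *
go((.5374,.3104,.22),(.5374,.3104,.119))
c=cam('side'); s=read_state(); print(proj(c,[s['tool_pos'],(.5374,.3104,.138)]))
a=cam('top')['image'][150:300,120:280,::-1]
b=c['image'][215:365,190:350,::-1]
cv2.imwrite('pics/h1.png',cv2.resize(np.hstack([a,b]),None,fx=2.5,fy=2.5,interpolation=cv2.INTER_CUBIC))
```

```text
t 7.77 pos [0.534  0.3097 0.2686] yawy 65.9 q [ 0.44  0.16  1.36 -0.    1.62 -0.71] F [ 0.1 -0.2  0.7] open 0.042 gf 0.0
-> (0.5374, 0.3104, 0.22) cm [-0.28  0.21  4.86]
-> (0.5374, 0.3104, 0.119) cm [-0.28  0.22 14.96]
[[252.20637376 286.59783778]
 [252.81445122 325.92717993]]
```

View pics/h1.png

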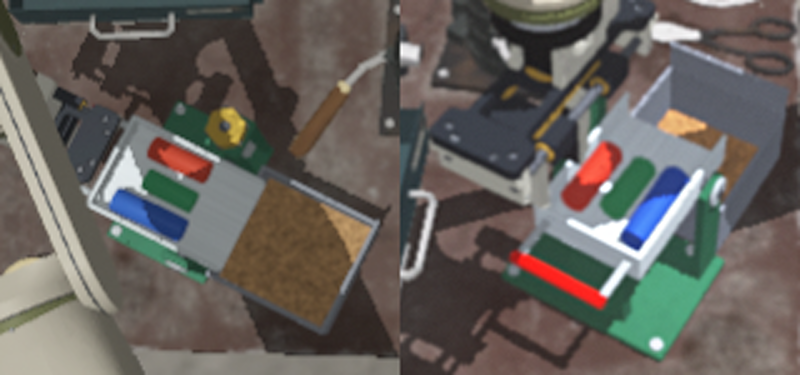

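The bar is at side pixel (254,326), within 1–2 px of the fit, and the gripper is above it with the fingers straddling. Now I descend.

>>> {"fn": "play_rows", "kwargs": {
  "targets": [-0.2, 0.2, 4, 0, -0.2, 0.2, 8, 0, -0.2, 0.2, 11, 0, -0.2, 0.2, 13, 0, -0.2, 0.2, 14, 0, -0.2, 0.2, 14.7, 0, -0.2, 0.2, 14.7, 0]
}}

```text
t: 8.45
tool_pos: [0.5362, 0.3108, 0.1214]
orientation: [-0.668, -3.069, 0.002]
force: [-0.5, -0.4, -0.4]
opening: 0.0418
gripper_force: 0.0
```

>>> {"fn": "play_rows", "kwargs": {
  "targets": [0, 0, 0, 0, 0, 0, 0, 0, 0, 0, 0, 0, 0, 0, 0, 0, 0, 0, 0, 0, 0, 0, 0, 0, 0, 0, 0, 0, 0, 0, 0, 0],
  "grip": 0.6,
  "grip_force": 30
}}

```text
t: 9.12
tool_pos: [0.5371, 0.3113, 0.1233]
orientation: [0.665, 3.069, 0.001]
force: [-0.5, -0.9, 6.1]
opening: 0.011
gripper_force: 30.0
```

Run:
```python
from h import *
go()
s=read_state(); h=s['tool_pos']+rot(s).apply([0,0,-.019])
M=rot(s).inv()
yh=R.from_euler('z',-24.43,degrees=True).apply([0,1,0])
for k,th in enumerate(np.arange(.06,.97,.06)):
    a0=np.arctan2(.008,.16);r=np.hypot(.16,.008)
    d=yh*r*(np.cos(a0+th)-np.cos(a0))+np.array([0,0,r*(np.sin(a0+th)-np.sin(a0))])
    print(round(th,2),(100*M.apply(d)).round(2))
```

```text
t 9.12 pos [0.5371 0.3113 0.1233] yawy 65.5 q [ 0.44  0.25  1.53 -0.    1.36 -0.7 ] F [-0.5 -0.9  6.1] open 0.011 gf 30.0
0.06 [-0.   -0.08 -0.96]
0.12 [-0.   -0.21 -1.91]
0.18 [-0.   -0.4  -2.85]
0.24 [-0.   -0.64 -3.78]
0.3 [-0.   -0.95 -4.69]
0.36 [-0.01 -1.3  -5.59]
0.42 [-0.01 -1.71 -6.46]
0.48 [-0.01 -2.17 -7.3 ]
0.54 [-0.01 -2.68 -8.12]
0.6 [-0.01 -3.24 -8.9 ]
0.66 [-0.01 -3.84 -9.65]
0.72 [-1.000e-02 -4.490e+00 -1.036e+01]
0.78 [-1.000e-02 -5.180e+00 -1.103e+01]
0.84 [-1.000e-02 -5.900e+00 -1.165e+01]
0.9 [-1.000e-02 -6.670e+00 -1.224e+01]
0.96 [-1.000e-02 -7.470e+00 -1.277e+01]
```

>>> {"fn": "play_rows", "kwargs": {
  "targets": [0, 0, -0.5, 0, 0, -0.1, -1, 0, 0, -0.15, -1.45, 0, 0, -0.2, -1.9, 0, 0, -0.3, -2.4, 0, 0, -0.4, -2.85, 0]
}}

```text
t: 9.62
tool_pos: [0.5353, 0.308, 0.1513]
orientation: [0.665, 3.07, 0.002]
force: [4.0, 4.2, -2.3]
opening: 0.0111
gripper_force: 30.0
```

>>> {"fn": "play_rows", "kwargs": {
  "targets": [0, -0.24, -0.93, 0, 0, -0.55, -1.84, 0, 0, -0.9, -2.74, 0, 0, -1.31, -3.61, 0, 0, -1.77, -4.45, 0, 0, -2.28, -5.27, 0, 0, -2.28, -5.27, 0, 0, -2.28, -5.27, 0]
}}

```text
t: 10.28
tool_pos: [0.5262, 0.2882, 0.2051]
orientation: [0.664, 3.069, 0.006]
force: [3.1, 7.3, 2.1]
opening: 0.0113
gripper_force: 30.0
```

```bash
python3 -c "
from h import *
go();c=cam('side','m1.png')"
```

```text
t 10.28 pos [0.5262 0.2882 0.2051] yawy 65.6 q [ 0.41  0.13  1.51  0.    1.49 -0.73] F [3.1 7.3 2.1] open 0.0113 gf 30.0
```

>>> {"fn": "play_rows", "kwargs": {
  "targets": [0, -0.28, -0.4, 0, 0, -0.56, -0.78, 0, 0, -0.86, -1.16, 0, 0, -1.16, -1.53, 0, 0, -1.48, -1.89, 0, 0, -1.81, -2.24, 0, 0, -1.81, -2.24, 0, 0, -1.81, -2.24, 0]
}}

```text
t: 11.0
tool_pos: [0.519, 0.2726, 0.2281]
orientation: [0.663, 3.068, 0.008]
force: [3.1, 10.7, 6.7]
opening: 0.011
gripper_force: 30.0
```

>>> {"fn": "play_rows", "kwargs": {
  "targets": [0, -0.35, -0.34, 0, 0, -0.69, -0.67, 0, 0, -1.05, -0.98, 0, 0, -1.41, -1.29, 0, 0, -1.8, -1.59, 0, 0, -2.18, -1.88, 0, 0, -2.18, -1.88, 0, 0, -2.18, -1.88, 0]
}}

```text
t: 11.67
tool_pos: [0.5101, 0.2534, 0.2481]
orientation: [0.662, 3.067, 0.011]
force: [0.4, 12.5, 12.5]
opening: 0.0109
gripper_force: 30.0
```

>>> {"fn": "play_rows", "kwargs": {
  "targets": [0, 0, 0, 0, 0, 0, 0, 0, 0, 0, 0, 0, 0, 0, 0, 0, 0, 0, 0, 0, 0, 0, 0, 0]
}}

```text
t: 12.17
tool_pos: [0.5101, 0.2536, 0.248]
orientation: [0.662, 3.067, 0.011]
force: [1.0, 11.6, 11.9]
opening: 0.011
gripper_force: 30.0
```

Run:
```python
from h import *
go()
a=cam('top')['image'][150:300,120:280,::-1]
b=cam('side')['image'][215:365,210:370,::-1]
cv2.imwrite('pics/h2.png',cv2.resize(np.hstack([a,b]),None,fx=2.5,fy=2.5,interpolation=cv2.INTER_CUBIC))
```

```text
t 12.17 pos [0.5101 0.2536 0.248 ] yawy 65.7 q [ 0.37  0.03  1.54  0.    1.56 -0.78] F [ 1.  11.6 11.9] open 0.011 gf 30.0
```

View pics/h2.png

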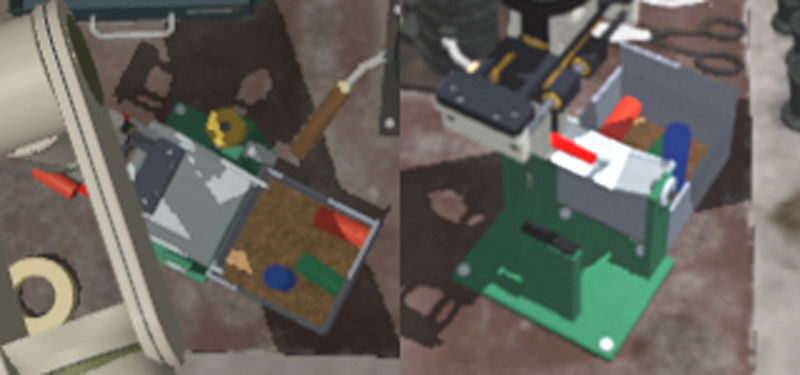

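All three rods are in the bin: red (345,225), green (320,272), and blue standing at (280,278) in the top crop. Now I lower the tray back along the arc.

>>> {"fn": "play_rows", "kwargs": {
  "targets": [0, 0.77, 0.59, 0, 0, 1.49, 1.21, 0, 0, 2.18, 1.88, 0, 0, 2.83, 2.59, 0, 0, 3.43, 3.34, 0, 0, 3.99, 4.12, 0, 0, 4.5, 4.94, 0, 0, 4.96, 5.78, 0]
}}

```text
t: 12.93
tool_pos: [0.5303, 0.2969, 0.1877]
orientation: [0.664, 3.069, 0.003]
force: [2.7, 3.9, 3.4]
opening: 0.011
gripper_force: 30.0
```

>>> {"fn": "play_rows", "kwargs": {
  "targets": [0, 0.41, 0.87, 0, 0, 0.76, 1.77, 0, 0, 1.07, 2.68, 0, 0, 1.31, 3.61, 0, 0, 1.5, 4.55, 0, 0, 1.63, 5.5, 0, 0, 1.68, 5.98, 0, 0, 1.71, 6.4, 0]
}}

```text
t: 13.6
tool_pos: [0.5372, 0.3113, 0.1231]
orientation: [0.665, 3.069, 0.001]
force: [-10.2, -5.7, 35.1]
opening: 0.011
gripper_force: 30.0
```

```bash
python3 -c "
from h import *
go()"
```

```text
t 13.6 pos [0.5372 0.3113 0.1231] yawy 65.5 q [ 0.44  0.25  1.53 -0.    1.36 -0.7 ] F [-10.2  -5.7  35.1] open 0.011 gf 30.0
```

>>> {"fn": "play_rows", "kwargs": {
  "targets": [0, 0, -0.2, 0, 0, 0, -0.2, 0, 0, 0, -0.2, 0, 0, 0, -0.2, 0, 0, 0, -0.2, 0],
  "grip": 4.2
}}

```text
t: 14.02
tool_pos: [0.5362, 0.3108, 0.1244]
orientation: [-0.665, -3.069, 0.001]
force: [-0.9, 0.9, 1.3]
opening: 0.0392
gripper_force: 0.0
```

>>> {"fn": "play_rows", "kwargs": {
  "targets": [0, 0, -2, 0, 0, 0, -6, 0, 0, 0, -10, 0, 0, 0, -14, 0, 0, 0, -17, 0, 0, 0, -20, 0, 0, 0, -20, 0, 0, 0, -20, 0]
}}

```text
t: 14.68
tool_pos: [0.5376, 0.3115, 0.3279]
orientation: [0.665, 3.067, 0.005]
force: [0.1, -1.0, -1.1]
opening: 0.042
gripper_force: 0.0
```

Run:
```python
from h import *
go()
a=cam('top')['image'][150:300,120:280,::-1]
b=cam('side')['image'][215:365,210:370,::-1]
cv2.imwrite('pics/h3.png',cv2.resize(np.hstack([a,b]),None,fx=2.5,fy=2.5,interpolation=cv2.INTER_CUBIC))
```

```text
t 14.68 pos [0.5376 0.3115 0.3279] yawy 65.5 q [ 0.44  0.17  1.25 -0.    1.72 -0.7 ] F [ 0.1 -1.  -1.1] open 0.042 gf 0.0
```

View pics/h3.png

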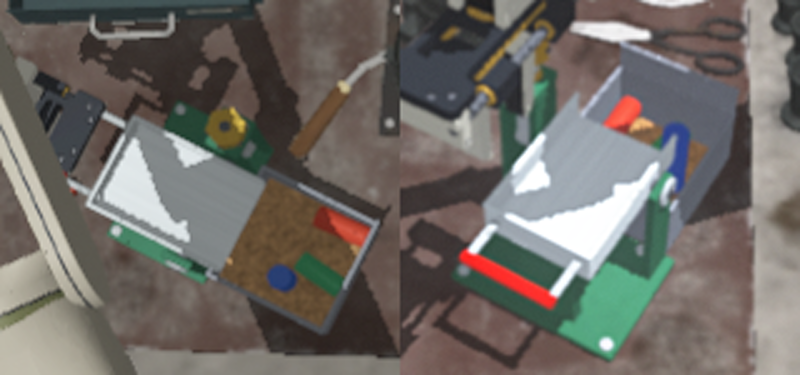

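Run:
```python
from h import *
ct,cs=cam('top'),cam('side')
for c in(ct,cs):
    hs=cv2.cvtColor(c['image'],cv2.COLOR_RGB2HSV);m=cv2.inRange(hs,(0,150,60),(8,255,255))|cv2.inRange(hs,(172,150,60),(180,255,255))
    n,l,st,ce=cv2.connectedComponentsWithStats(m)
    print([(s.tolist(),k.round(1).tolist()) for s,k in zip(st,ce)][1:] and [(s.tolist(),k.round(1).tolist()) for s,k in zip(st[1:],ce[1:]) if s[4]>25 and 200<k[0]<340 and 200<k[1]<340])
bin0=lambda p: R.from_euler('z',24.43,degrees=True).apply(np.array(p)-[.4713,.1647,0])+[0,.1737-.075,0]
for a in((247,236),(257,240),(266,245)):
  for z in(.02,.04,.07): print(a,z,bin0(onz(ct,a,z)).round(3))
(o1,v1),(o2,v2)=ray(ct,(265,243)),ray(cs,(303,256))
k=np.linalg.lstsq(np.c_[v1,-v2],o2-o1,rcond=None)[0];print(bin0(o1+k[0]*v1),bin0(o2+k[1]*v2))
```

```text
[([245, 233, 23, 15, 190], [255.8, 240.1])]
[([292, 254, 14, 14, 118], [299.3, 260.3]), ([234, 315, 39, 23, 253], [252.9, 326.1])]
(247, 236) 0.02 [ 0.052 -0.005  0.02 ]
(247, 236) 0.04 [ 0.051 -0.007  0.04 ]
(247, 236) 0.07 [ 0.05 -0.01  0.07]
(257, 240) 0.02 [ 0.055 -0.037  0.02 ]
(257, 240) 0.04 [ 0.054 -0.039  0.04 ]
(257, 240) 0.07 [ 0.052 -0.041  0.07 ]
(266, 245) 0.02 [ 0.053 -0.068  0.02 ]
(266, 245) 0.04 [ 0.052 -0.069  0.04 ]
(266, 245) 0.07 [ 0.05  -0.071  0.07 ]
[ 0.05654224 -0.06321903  0.03146845] [ 0.04768589 -0.06661099  0.03074069]
```

The red rod's middle is inside the bin and low: about (0.054, −0.038) m in the bin frame, far end at z ≈ 0.03. The tray is level and the gripper is clear.

```bash
python3 -c "
from h import *
print(workorder.close_job())"
```

```text
the job is handed in; nothing more can be done
None
```

The job is handed in, but the hand-in gave no verdict. I turned the screw clockwise by about 2.45 rad, which by the given start range leaves it at about 2.7–3.05 rad. The tray was lifted to about 0.9 rad and is level again, all three rods are in the bin (blue is standing upright), and the gripper is clear.

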